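# Close and bolt the insole cutting jig

### The job

Get the cutting jig ready: with the fingertips push the cork insole blank along the tray until its heel is right up against the heel stop, then push the template lid over until it is fully shut, then push the bolt fully home over the lid's tab. Only push: do not pick up the blank, and leave everything else on the table where it stands.

Things in the scene. Friction and masses are not known exactly. Their poses are not given: they have to be found in the camera images.
- jig: grey insole cutting jig fixed to the table: tray, hinged template lid, slide bolt. Origin at table level under the tray's centre; x from the bolt ledge to the hinge, y from the heel-stop end to the toe end, z up. In mm in this frame ('jig' below too): base plate x -107 to 63, y -165 to 165; tray floor z 10, inside x -48 to 48, y -150 to 150, walls 6 thick, rim z 34
- heel_stop (a point): foot of the heel stop: middle of the tray's -y end wall, inner face, at floor level (jig 0, -150, 10)
- blank: loose cork insole blank, lying flat in the tray, about 80 g: 190 mm long along its y, 80 mm wide at the ball, 60 mm at the heel, 10 mm thick, both ends round. Origin at its underside's centre; +y points to the toe. It slides on the floor of the tray
- blank_heel (a point): rearmost point of the blank's heel, at half thickness; it is home when it touches the heel-stop wall
- blank_toe (a point): foremost point of the blank's toe, at half thickness; at the start at least 50 mm of free tray floor lies beyond it
- lid (a joint): angle of the template lid in rad: 0 = shut flat on the rim, grows as it opens up and away from the robot, stop at 1.95; at pi/2 it stands upright. Starts open, leaning back past upright. Stiff hinge (0.25 N m friction, lid 250 g): it stays where it is left and has to be pushed the whole way
- lid_hinge (a point): middle of the lid's hinge line (parallel to jig y, at jig x 54, z 34)
- lid_edge (a point): middle of the lid's free edge, on its outer face (top when shut), 108 mm from the hinge. The lid is an aluminium plate 108 x 312 mm, 5 mm thick, with dark hexagons; its underside lies in the plane of the hinge line. A tab 28 mm wide (jig y 4 to 32) juts 23 mm from the free edge
- bolt (a joint): travel of the slide bolt in m along jig +y: 0 = fully drawn back, 0.035 = fully shot, over the lid's tab. About 2 N of friction; it stays where it is left. Starts drawn back (up to 0.008)
- bolt_grip (a point): middle of the top of the bolt's grip, an upright steel pin 12 mm across standing 30 mm above the bolt bar (jig x -67, z 48.5 to 78.5; y -54 when fully drawn back). The bolt's rails and bar come up to z 48.5
- flask: aluminium drinking flask, standing, 72 mm across, 198 mm tall; origin at the centre of its underside; to be left alone
- water: clear water bottle with a blue cap, standing, 62 mm across, 190 mm tall; origin at the centre of its underside; to be left alone
- spray: spray-glue can, standing behind the jig near its toe end, 52 mm across, 140 mm tall; origin at the centre of its underside; to be left alone
- tape: roll of paper tape lying flat in front of the jig, 90 mm across, 24 mm tall; origin at the centre of its underside; to be left alone
- spool: spool of thread, standing behind the jig near its heel end, 44 mm across, 54 mm tall; origin at the centre of its underside; to be left alone
- weight: dark steel pattern weight with a knob, in front of the jig near its heel end, 52 mm across, 45 mm tall; origin at the centre of its underside; to be left alone
- hammer: small hammer lying on the table to the robot's left; to be left alone
There are look-alikes about, which are no part of the job. Leave any red look-alike of the blank alone.

How it is judged (in metres and radians):
On the way, in this order (a step that is already met when the one before it is completed fails the run):
1. the blank's heel is against the heel stop, the lid still open (y of blank_heel in the frame of jig below -0.146 m and z of blank in the frame of jig below 0.014 m and value of joint lid above 0.5 rad), for 0.2 s.
2. the lid is fully shut (value of joint lid below 0.04 rad), for 0.2 s.
3. the bolt is fully home (value of joint bolt above 0.031 m), for 0.2 s.
At the end, for the whole second after the job is handed in: blank flat in the tray with its heel within 4 mm of the heel-stop wall and at rest, lid shut (under 0.04 rad), bolt shot at least 31 of its 35 mm (y of blank_heel in the frame of jig below -0.146 m and z of blank in the frame of jig below 0.014 m and value of joint lid below 0.04 rad and value of joint bolt above 0.031 m and linear speed of blank below 0.01 m/s); the robot touches nothing.
It fails at once if the blank is lifted off the tray's floor (more than 12 mm) or tipped up (z of blank in the frame of jig above 0.022 m or angle between blank's own z axis and vertical above 0.25 rad).
It fails at once if the bolt is pushed forward while the lid is open (value of joint bolt above 0.02 m and value of joint lid above 0.15 rad).
It fails at once if a bystander is moved more than 25 mm (distance of any of flask, water, spray, tape, spool, weight, hammer from where it was at the start of the episode above 0.025 m).
It also fails if it takes over 58 s, if anything falls off the work surface, if the arm or the gripper's body presses on something with over 40 N, if the wrist force passes 120 N, or if a joint passes its speed limit or range.

### The arm

A 6-joint arm with a two-finger parallel gripper is mounted at the origin on the work surface. World frame = base frame: x ahead of the robot, y to its left, z up, the work surface at z = 0. Lengths are in m, angles in degrees, forces in N, time in s.
With the tool pointing down it reaches from about 0.325 to 0.9 m from the base axis. Payload 6.1 kg.
Tool frame: the origin (TCP) lies at the centre of the arm's flange, where the gripper is bolted on; the fingertips stand 182 mm ahead of it and the grasp point (between the pads) lies 164 mm ahead of it; z points along the fingers, y is the line along which they close (so a half turn about z gives the same grasp; the last joint's range is limited). The gripper opens to 87 mm and grips with 3 to 60 N. Pads are 19 mm wide; open, the fingers measure 117 mm over their backs; the gripper's body (75 mm by 190 mm) begins 51 mm behind the grasp point.
Start: joints at [64.681, 12.628, 87.462, -0, 79.91, -7.225], TCP at [0.194, 0.594, 0.405] pointing down, gripper open.
Joint ranges: [-170.65, 170.65], [-52.31, 119.04], [5.05, 147.46], [-71.25, 251.25], [11.57, 151.72], [-153.62, 153.62]. Speed limits (degrees/s): [147.25, 147.25, 172.46, 180, 180, 180].

### API

Orientations are given as [roll, pitch, yaw] about the fixed x, y, z axes, in that order (R = Rz(yaw) Ry(pitch) Rx(roll)).
In Python, from rig import get_state, read_camera, arm, find_in, cut_out gives the robot as it stands.
- The arm moves only by the tool move_arm, never from a script. Its argument "moves" is text: rows parted by semicolons, each of 7 numbers parted by spaces: the shift along the tool's x, y, z in m, then the turn, a rotation vector about the tool's x, y, z in rad, then the opening, from 0 (shut) to 1 (fully open). In form: tx ty tz wx wy wz hand; .... A call has 1 to 5 rows; each row is the pose to reach, as a shift and turn from the pose commanded when the call began, along the tool's axes at that moment; what a row does not reach only later rows make up. A row lasts 1/8 s, in which the tool goes at most 62.5 mm and 10.7 degrees, less where a joint would pass 70% of its speed; a pose out of reach is approached as far as the arm can. A call with a gripper value outside its range is refused whole. The fingers move at their own pace and stop on an object; "grip_force" is the grip in N (left out, the last holds). Time passes only in rows, so rows that repeat a pose let the fingers close. It gives the time, the measured TCP pose, the force, the opening and the grip force at its end, in the units of the state.
- get_state(): the state, without advancing time (a new reading comes with each control period).
- read_camera(name): name is "scene" or "top" or "wrist"; returns a dict with "img" (400x640x3 uint8, blue, green, red), "intrinsics" (3x3 intrinsics, pixels), "xyz" and "rotation" of the camera in the world. Camera axes: x right, y down, z forward; pixel columns grow to the right and rows downward; lengths in m; the calibration is good to about 2 mm. A picture is of the moment at which its call begins. There is no depth.
- arm.finish_job(): hands the job in; it is judged then, once.
Trained networks look in the newest picture that a camera, given by its name, has taken for a name from the list of things; names that differ only in an ending like _2 or _b are one class to them, and where a whole thing is asked for, a point or a joint stands for the part that bears it (a point fixed in the world has none). Each returns a list of dicts, best first, with "p" (0 to 1); they miss things now and then, are a little off and sometimes report something else, mostly with a low value. They report only what shows in the picture. A call takes as long as a camera call. They do not tell look-alikes from the thing itself.
- find_in(target, camera): "point" ([column, row] in pixels, amid what is visible of it).
- cut_out(target, camera): "mask" (400x640 bool, what is visible of it) and "point" ([column, row] in pixels, amid what is visible of it).
The state is a dict: "clock": time; "qpos": joint angles; "joint_velocities": joint speeds; "joint_efforts": joint torques, N m; "position": TCP position; "tool_rot": TCP orientation; "force": force on the tool from outside, world axes, zero at the start; "wrist_torque": the same for the moment, N m; "finger_gap": finger opening in m; "grip_force": force on a finger pad.
Only numpy, scipy, OpenCV 4.12 (cv2) and the standard library are available. Lean on these libraries where they do the work, as an engineer would, in place of code of your own. Each camera call takes 0.05 s, during which the arm holds its last target. There are 200 camera calls.

## Working session

There is one attempt and no reset: what is moved stays moved. The work goes in short steps, Python scripts to look and compute and a tool call to move; the robot and the scene stay as the last step left them, time stands still between calls to the robot, and variables do not carry over. Pictures are saved under pics/ and viewed, at most 12 in all, crops included, and the job is handed in when it is done.

Besides the shell and the picture viewer there is one more tool, called after "Call:" by a JSON object that holds its "fn" and its "kwargs", one argument or row to a line. move_arm: Moves the arm, as the interface text tells. Its arguments: {"type":"object","properties":{"moves":{"type":"string"},"grip_force":{"type":"number"}},"required":["moves"]}

```bash
mkdir -p pics; ls; python3 - <<'E'
from rig import *
import cv2,numpy as np
s=get_state();print(s['clock'],s['position'],s['tool_rot'],s['finger_gap'])
for c in ['scene','top']:
    r=read_camera(c);cv2.imwrite(f'pics/{c}0.png',r['img']);print(c,r['intrinsics'].tolist() if hasattr(r['intrinsics'],'tolist') else r['intrinsics'],r['xyz'],r['rotation'])
    for n in ['jig','blank','blank_heel','blank_toe','heel_stop','lid_hinge','lid_edge','bolt_grip','flask','water','spray','tape','spool','weight','hammer']:
        print(n,[(np.round(d['point']).tolist(),round(d['p'],2)) for d in find_in(n,c)][:4])
E
```

```text
pics
0.0 [0.19399728 0.59382832 0.403645  ] [-1.79888853e+02 -1.20025077e-02  1.61904909e+02] 0.0869319304731209
scene [[441.5869873950017, 0.0, 328.833802675936], [0.0, 441.5869873950017, 203.01554912595836], [0.0, 0.0, 1.0]] [ 1.09839948 -0.60515789  0.95428084] [-135.41753487    1.04408212   43.87636931]
jig [([361.0, 207.0], 0.82)]
blank [([173.0, 251.0], 0.95), ([261.0, 261.0], 0.82), ([364.0, 320.0], 0.78), ([365.0, 207.0], 0.68)]
blank_heel [([359.0, 209.0], 0.76), ([367.0, 320.0], 0.74), ([262.0, 265.0], 0.72), ([173.0, 250.0], 0.63)]
blank_toe [([260.0, 262.0], 0.94), ([363.0, 320.0], 0.93), ([362.0, 206.0], 0.81), ([174.0, 250.0], 0.77)]
heel_stop [([359.0, 205.0], 0.88)]
lid_hinge [([362.0, 206.0], 0.56)]
lid_edge [([381.0, 208.0], 0.94)]
bolt_grip [([383.0, 126.0], 0.37)]
flask [([214.0, 329.0], 0.9), ([359.0, 208.0], 0.31)]
water [([454.0, 137.0], 0.93)]
spray [([446.0, 200.0], 0.77)]
tape [([365.0, 163.0], 0.59)]
spool [([334.0, 262.0], 0.69)]
weight [([280.0, 210.0], 0.57)]
hammer [([384.0, 126.0], 0.77), ([377.0, 208.0], 0.7)]
top [[398.5953256299058, 0.0, 320.7208240
[... 349 characters left out ...]
7.0, 117.0], 0.72), ([386.0, 207.0], 0.66)]
blank_toe [([358.0, 115.0], 0.85), ([227.0, 218.0], 0.73), ([428.0, 270.0], 0.65), ([282.0, 190.0], 0.58)]
heel_stop [([285.0, 178.0], 0.81), ([232.0, 232.0], 0.45)]
lid_hinge [([285.0, 176.0], 0.71)]
lid_edge [([343.0, 158.0], 0.73), ([286.0, 159.0], 0.72), ([238.0, 129.0], 0.38)]
bolt_grip []
flask [([455.0, 164.0], 0.95), ([286.0, 161.0], 0.65), ([283.0, 175.0], 0.36)]
water [([159.0, 170.0], 0.84), ([290.0, 186.0], 0.66)]
spray [([239.0, 126.0], 0.93), ([286.0, 158.0], 0.2)]
tape [([228.0, 225.0], 0.57)]
spool [([345.0, 160.0], 0.75)]
weight [([337.0, 238.0], 0.47)]
hammer [([177.0, 250.0], 0.66), ([284.0, 174.0], 0.51), ([284.0, 189.0], 0.25)]
```

View pics/scene0.png

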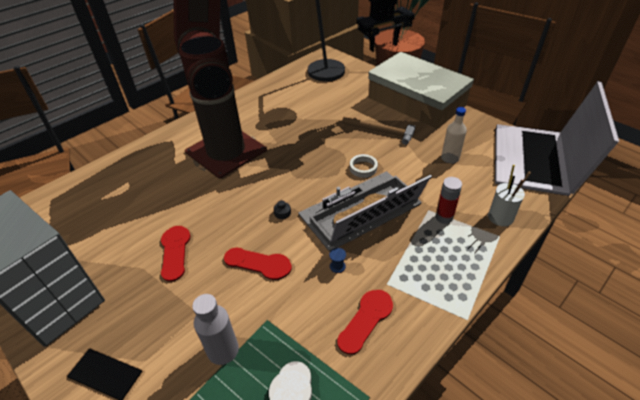

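View pics/top0.png

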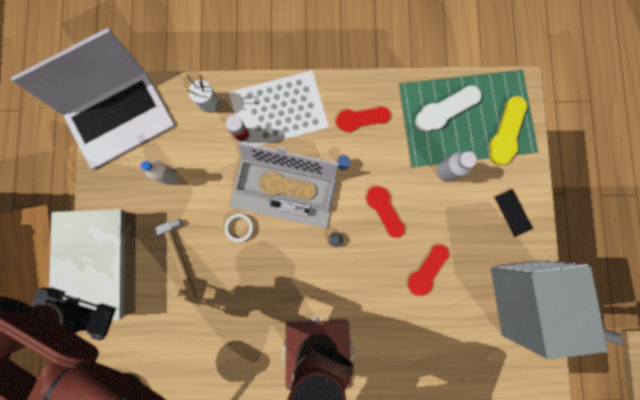

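The scene shows the jig at the centre (scene 361,207; top 287,185) with the cork blank in its tray (top 288,186). The look-alikes lie outside the jig: red at top (363,118), (386,212) and (428,270), white (448,108), yellow (508,130). I choose the cork one and check it in a close crop.

```bash
python3 - <<'E'
import cv2
a=cv2.imread('pics/top0.png')[135:235,220:350];cv2.imwrite('pics/topc.png',cv2.resize(a,None,fx=6,fy=6,interpolation=cv2.INTER_CUBIC))
a=cv2.imread('pics/scene0.png')[165:255,290:440];cv2.imwrite('pics/scenec.png',cv2.resize(a,None,fx=5,fy=5,interpolation=cv2.INTER_CUBIC))
E
```

```text
(no output)
```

View pics/topc.png

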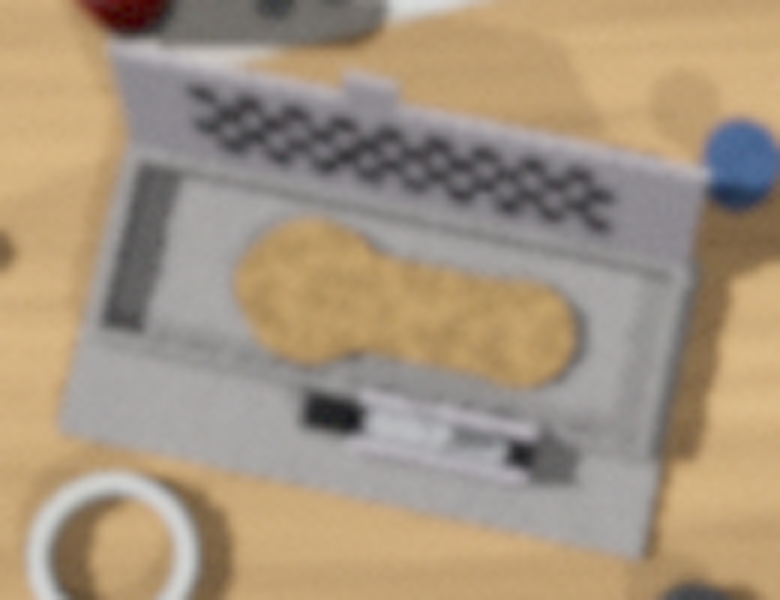

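View pics/scenec.png

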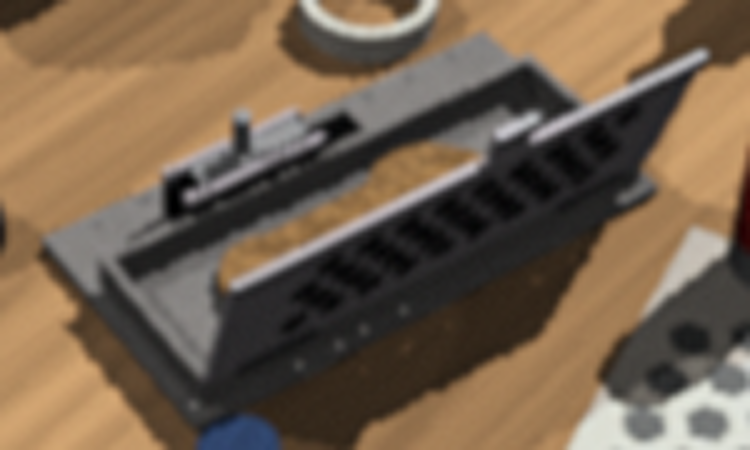

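The crops show cork (tan) blank in the tray, toe (wide end) to the left, tab left of the lid's middle (+y left), bolt pin at scene (338,187). Now I fit the jig pose.

```bash
cat >h.py <<'E'
import numpy as np
from scipy.spatial.transform import Rotation as R
from scipy.optimize import least_squares
C={'scene':([[441.587,0,328.834],[0,441.587,203.016],[0,0,1]],[1.09839948,-.60515789,.95428084],[-135.41753487,1.04408212,43.87636931]),
'top':([[398.595,0,320.721],[0,398.595,193.782],[0,0,1]],[.35113478,-.00783629,1.32553357],[-172.97538479,-.46392815,-91.08165975])}
def proj(c,p):
    K,t,r=C[c];q=R.from_euler('xyz',r,degrees=True).inv().apply(np.asarray(p)-t);q=q@np.array(K).T;return q[...,:2]/q[...,2:]
def ray(c,uv,z):
    K,t,r=C[c];d=R.from_euler('xyz',r,degrees=True).apply(np.linalg.inv(K)@[*uv,1]);t=np.array(t);return t+d*(z-t[2])/d[2]
def j2w(P,p):
    return R.from_euler('z',P[2]).apply(np.asarray(p)*1e-3)+[P[0],P[1],0]
def w2j(P,p):
    return R.from_euler('z',P[2]).inv().apply(np.asarray(p)-[P[0],P[1],0])*1e3
E
python3 - <<'E'
from h import *
T=lambda u,v:('top',(u/6+220-.4,v/6+135-.4)); S=lambda u,v:('scene',(u/5+290-.4,v/5+165-.4))
b=10
fix=[(T(62,430),(-107,165,b)),(T(640,556),(-107,-165,b)),(T(690,272),(54,-156,34)),(S(43,243),(-107,-165,b)),(S(200,420),(63,-165,b)),(S(485,35),(-107,165,b))]
lid=[(T(112,48),156),(T(708,175),-156),(S(232,287),-156),(S(707,52),156)]
def f(v):
    r=[proj(c,j2w(v,p))-uv for (c,uv),p in fix]
    a=v[3]; r+=[proj(c,j2w(v,(54+108*np.cos(a),y,34+108*np.sin(a))))-uv for (c,uv),y in lid]
    for k,c in enumerate(['top','scene']): pass
    return np.ravel(r)
s=least_squares(f,[.4,.1,.2,1.8],loss='soft_l1');P=s.x
print(np.round(P,4),np.degrees(P[2]));print(np.round(f(P).reshape(-1,2),1).tolist())
for n,(c,uv),z in [('toe',T(236,285),.018),('heel',T(580,332),.018),('pin',S(240,112),.0785),('toplid tab',T(372,75),.14)]: print(n,np.round(w2j(P,ray(c,uv,z)),1))
print('pin y back',proj('scene',j2w(P,(-67,-54,78.5))))
for n,c,uv,z in [('spray','top',(238,126),.12),('spool','top',(344.5,160),.054),('weight','top',(337,239),.035),('tape','top',(239.5,228),.02)]:
    w=ray(c,uv,z);print(n,np.round(w,3),np.round(w2j(P,w)))
E
```

```text
[ 0.5435  0.0984 -0.2323  1.2971] -13.311755812356463
[[-1.3, -0.1], [-0.1, 0.1], [-0.6, -1.5], [-0.5, -0.5], [-0.6, 2.0], [-0.2, -0.4], [-1.1, -0.5], [-0.2, -0.2], [-0.5, 0.2], [-0.8, 0.4]]
toe [-8.5 84.4 18. ]
heel [   6.4 -106.8   18. ]
pin [-72.6 -46.3  78.5]
toplid tab [ 96.5  20.3 140. ]
pin y back [336.46729252 189.13851575]
spray [0.716 0.233 0.12 ] [137. 170. 120.]
spool [ 0.617 -0.1    0.054] [ 117. -177.   54.]
weight [ 0.362 -0.071  0.035] [-137. -206.   35.]
tape [0.404 0.245 0.02 ] [-169.  111.   20.]
```

```bash
cat >>h.py <<'E'
P=np.array([.5435,.0984,-.2323])
def go(jx,jy,tipz,lean=0,P=P):
    "tool shift to put the fingertips at jig (mm), tool y = jig y"
    from rig import get_state
    s=get_state();Rc=R.from_euler('xyz',s['tool_rot'],degrees=True)
    Rt=R.from_euler('z',P[2])*R.from_euler('y',lean,degrees=True)*R.from_euler('xyz',[180,0,180],degrees=True)
    tgt=j2w(P,(jx,jy,tipz))-Rt.apply([0,0,.182])
    print('t',round(s['clock'],2),'tip jig',np.round(w2j(P,np.array(s['position'])+Rc.apply([0,0,.182])),1),'F',np.round(s['force'],1),'gap',round(s['finger_gap'],3))
    print('shift',np.round(Rc.inv().apply(tgt-s['position']),4),'rotvec',np.round((Rc.inv()*Rt).as_rotvec(),4))
E
python3 - <<'E'
from h import *
go(0,118,220)
print(ray('top',(155,168),.1))
E
```

```text
t 1.6 tip jig [-454.1  401.9  222.7] F [-0.4  0.3 -0.3] gap 0.087
shift [-0.4762 -0.2451  0.0027] rotvec [-0.0001  0.     -0.0835]
[0.5919908  0.49356284 0.1       ]
```

Call:
{"fn": "move_arm", "kwargs": {
  "moves": "-0.052 -0.027 0 0 0 -0.02 0; -0.104 -0.054 0 0 0 -0.04 0; -0.156 -0.08 0 0 0 -0.06 0; -0.208 -0.107 0 0 0 -0.0835 0; -0.26 -0.134 0 0 0 -0.0835 0",
  "grip_force": 20
}}

```text
clock: 2.22
position: [0.4007, 0.3845, 0.4051]
tool_rot: [180.0, 0.0, 166.7]
force: [0.4, 0.5, 0.3]
finger_gap: 0.0449
grip_force: 0.0
```

```bash
python3 -c "
from h import *
go(0,118,220)"
```

```text
t 2.23 tip jig [-204.7  245.7  223.1] F [0.4 0.5 0.3] gap 0.045
shift [-0.2048 -0.1276  0.0031] rotvec [0.0007 0.0005 0.0004]
```

Call:
{"fn": "move_arm", "kwargs": {
  "moves": "-0.05 -0.03 0 0 0 0 0; -0.1 -0.06 0 0 0 0 0; -0.15 -0.095 0 0 0 0 0; -0.205 -0.128 0 0 0 0 0; -0.205 -0.128 0 0 0 0 0"
}}

```text
clock: 2.85
position: [0.5721, 0.2107, 0.4046]
tool_rot: [-180.0, 0.1, 166.4]
force: [-2.1, 0.5, -0.2]
finger_gap: 0.0016
grip_force: 0.0
```

```bash
python3 - <<'E'
from h import *
from rig import *
import cv2
go(0,118,13)
r=read_camera('wrist');print(r['intrinsics'],r['xyz'],r['rotation'])
K=np.array(r['intrinsics']);C['wrist']=(K,r['xyz'],r['rotation'])
im=r['img'].copy()
cv2.imwrite('pics/w0.png',im)
for n,p in {'in+':(48,150,34),'in-':(-48,150,34),'in--':(-48,-150,34),'in+-':(48,-150,34),'toe':(-8.5,84,18),'heel':(6.4,-107,18),'base':(-107,165,10),'base2':(-107,-165,10),'pin':(-67,-50,78.5)}.items():
    uv=proj('wrist',j2w(P,p));print(n,uv.round());cv2.circle(im,tuple(int(x) for x in uv.round()),3,(0,255,255),1)
cv2.imwrite('pics/w0m.png',im)
E
```

```text
t 2.85 tip jig [  2.2 115.8 222.6] F [-2.1  0.5 -0.2] gap 0.002
shift [0.0022 0.0022 0.2096] rotvec [-0.0007  0.001  -0.0054]
[[291.13924136   0.         321.0178169 ]
 [  0.         291.13924136 204.56186179]
 [  0.           0.           1.        ]] [0.49844561 0.22830281 0.38426267] [1.63909692e+02 5.34553713e-02 7.63798616e+01]
in+ [348. 220.]
in- [350. 143.]
in-- [ 96. 145.]
in+- [113. 221.]
toe [296. 174.]
heel [148. 186.]
base [362.  92.]
base2 [88. 93.]
pin [158. 128.]
```

View pics/w0m.png

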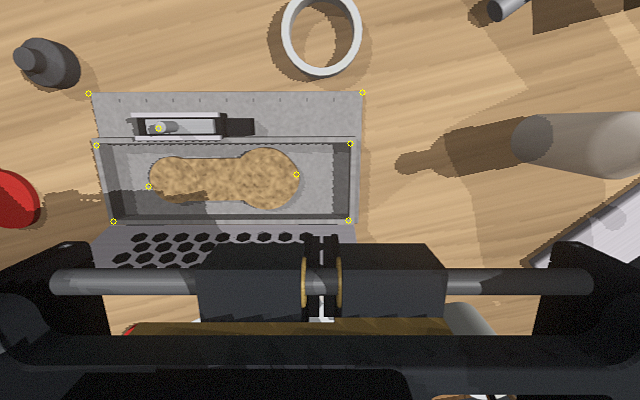

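The wrist view agrees with the fit within about 1 px (rim corners, base corners). Blank toe is at (299,178), heel at (149,180), pin top at about (157,127). Going down beyond the toe.

```bash
python3 - <<'E'
from h import *
C['wrist']=([[291.139,0,321.018],[0,291.139,204.562],[0,0,1]],[.49844561,.22830281,.38426267],[163.909692,.0534553713,76.3798616])
for n,uv,z in [('toe',(299,178),.015),('heel',(149,180),.015),('ballTop',(270,147),.02),('ballbot',(270,210),.015),('wall',(350,178),.034),('pin',(157,127),.0785)]: print(n,w2j(P,ray('wrist',uv,z)).round(1))
go(-1,118,13)
E
```

```text
toe [-2.9 87.  15. ]
heel [  -1.3 -106.5   15. ]
ballTop [-42.8  52.7  20. ]
ballbot [39.9 47.4 15. ]
wall [ -6.3 150.7  34. ]
pin [-68.4 -50.8  78.5]
t 2.9 tip jig [  0.4 117.1 222.4] F [0.3 1.1 1.1] gap 0.001
shift [0.0014 0.0009 0.2094] rotvec [-0.0002 -0.0004 -0.0038]
```

Call:
{"fn": "move_arm", "kwargs": {
  "moves": "0.001 0.002 0.05 0 0 -0.002 0; 0.001 0.002 0.1 0 0 -0.002 0; 0.001 0.002 0.15 0 0 -0.002 0; 0.001 0.002 0.185 0 0 -0.002 0; 0.001 0.002 0.208 0 0 -0.002 0"
}}

```text
clock: 3.52
position: [0.5673, 0.2177, 0.1945]
tool_rot: [-179.9, -0.2, 166.9]
force: [-0.1, -0.2, 0.6]
finger_gap: 0.0003
grip_force: 0.0
```

```bash
python3 - <<'E'
from h import *
from rig import *
import cv2
r=read_camera('wrist')
go(-1,56,13)
cv2.imwrite('pics/w1.png',r['img'])
E
```

```text
t 3.58 tip jig [ -4.8 121.3  11.2] F [-0.3  0.1 -1.7] gap 0.001
shift [-0.0031 -0.0655 -0.0018] rotvec [-0.0008 -0.0028  0.0036]
```

View pics/w1.png

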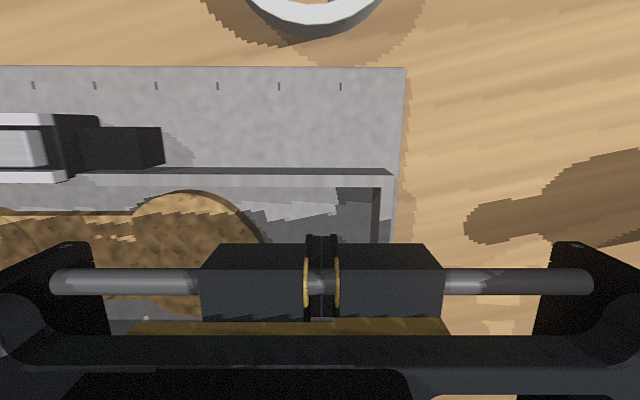

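The view shows the fingers inside the tray beyond the toe (ball edge at about (262,240)), clear of the end wall at (372,210). Pushing.

Call:
{"fn": "move_arm", "kwargs": {
  "moves": "-0.002 -0.01 -0.002 0 0 0 0; -0.002 -0.02 -0.002 0 0 0 0; -0.002 -0.03 -0.002 0 0 0 0; -0.002 -0.04 -0.002 0 0 0 0; -0.002 -0.05 -0.002 0 0 0 0"
}}

```text
clock: 4.2
position: [0.5597, 0.1665, 0.1993]
tool_rot: [180.0, 0.1, 166.8]
force: [0.2, 1.1, 2.0]
finger_gap: 0.0005
grip_force: 0.7
```

```bash
python3 - <<'E'
from h import *
from rig import *
import cv2
r=read_camera('wrist')
go(-1,56,13)
C['wrist']=(r['intrinsics'],r['xyz'],r['rotation'])
print(r['xyz'],r['rotation'])
cv2.imwrite('pics/w2.png',r['img'])
t=read_camera('top')['img'][135:235,220:350];s=read_camera('scene')['img'][165:255,290:440]
cv2.imwrite('pics/t2.png',np.vstack([cv2.resize(t,(455,350)),cv2.resize(s,(455,240))]))
E
```

```text
t 4.25 tip jig [ 0.1 68.9 16.9] F [ 0.7 -1.5  1.3] gap 0.0
shift [ 0.0011 -0.013   0.0039] rotvec [-0.0007  0.0001  0.0014]
[0.48594655 0.18363673 0.17898258] [ 1.63915482e+02 -1.86957442e-02  7.67831860e+01]
```

View pics/t2.png

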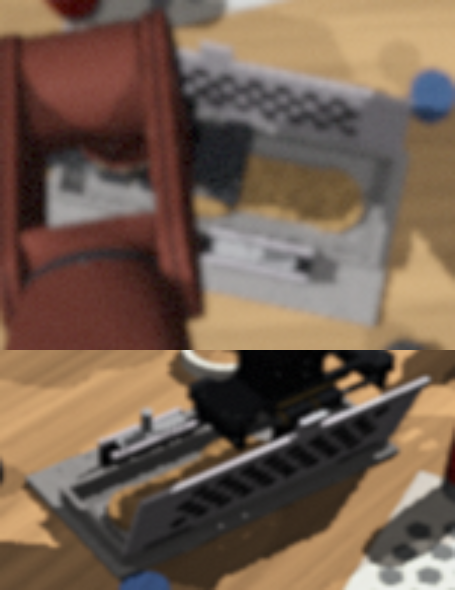

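The blank's heel (top crop (365,200)) has moved to near the wall (390,190). Continue slowly, watching the force.

Call:
{"fn": "move_arm", "kwargs": {
  "moves": "0 -0.003 0.002 0 0 0 0; 0 -0.005 0.002 0 0 0 0; 0 -0.007 0.002 0 0 0 0; 0 -0.009 0.002 0 0 0 0; 0 -0.01 0.002 0 0 0 0"
}}

```text
clock: 4.97
position: [0.5573, 0.1574, 0.1966]
tool_rot: [-180.0, -0.0, 166.8]
force: [-0.3, 0.9, -0.2]
finger_gap: 0.0003
grip_force: 0.2
```

```bash
python3 -c "
from h import *
go(-1,56,13)"
```

```text
t 4.97 tip jig [-0.2 60.6 14.6] F [-0.3  0.9 -0.2] gap 0.0
shift [ 0.0009 -0.0046  0.0016] rotvec [-0.0001 -0.0002  0.002 ]
```

Call:
{"fn": "move_arm", "kwargs": {
  "moves": "0 -0.002 0 0 0 0 0; 0 -0.004 0 0 0 0 0; 0 -0.006 0 0 0 0 0; 0 -0.007 0 0 0 0 0; 0 -0.008 0 0 0 0 0"
}}

```text
clock: 5.6
position: [0.5556, 0.1497, 0.1968]
tool_rot: [180.0, 0.0, 166.8]
force: [0.3, 0.5, -0.2]
finger_gap: 0.0002
grip_force: 0.2
```

```bash
python3 - <<'E'
from h import *
from rig import *
import cv2
go(-1,56,13)
t=read_camera('top')
cv2.imwrite('pics/t3.png',t['img'])
for n in ('blank',):
    for d in cut_out(n,'top'):
        if abs(d['point'][0]-300)<25 and abs(d['point'][1]-190)<20:
            v,u=np.nonzero(d['mask']);k=u.argmax();print(d['p'],u[k],v[u==u.max()].mean(),w2j(P,ray('top',(u[k]+.5,v[u==u.max()].mean()),.018)).round(1))
print(proj('top',j2w(P,[(0,-150,10),(0,-150,34),(0,-150,18)])))
E
```

```text
t 5.6 tip jig [-0.  52.7 14.8] F [ 0.3  0.5 -0.2] gap 0.0
shift [0.0009 0.0033 0.0018] rotvec [0.    0.    0.002]
0.87 327 193.0 [   4.3 -145.2   18. ]
[[328.5692824  194.84990242]
 [328.77243284 193.97056651]
 [328.63618296 194.5603236 ]]
```

Call:
{"fn": "move_arm", "kwargs": {
  "moves": "0 -0.002 0 0 0 0 0; 0 -0.003 0 0 0 0 0; 0 -0.004 0 0 0 0 0; 0 -0.004 0 0 0 0 0"
}}

```text
clock: 6.2
position: [0.5549, 0.1464, 0.197]
tool_rot: [179.9, 0.0, 166.8]
force: [1.4, 5.0, -0.4]
finger_gap: 0.0
grip_force: 2.5
```

Call:
{"fn": "move_arm", "kwargs": {
  "moves": "0 -0.001 0 0 0 0 0; 0 -0.002 0 0 0 0 0; 0 -0.003 0 0 0 0 0; 0 -0.003 0 0 0 0 0"
}}

```text
clock: 6.7
position: [0.5549, 0.1452, 0.1978]
tool_rot: [179.7, 0.2, 166.8]
force: [3.3, 14.6, 0.2]
finger_gap: 0.0004
grip_force: 7.0
```

Force rose to 14.6 N: the blank is at the stop. Back off and lift clear towards the back of the lid.

Call:
{"fn": "move_arm", "kwargs": {
  "moves": "0 0.012 0 0 0 0 0; 0 0.015 -0.05 0 0 0 0; 0 0.015 -0.11 0 0 0 0; 0 0.01 -0.17 0 0 0 0; -0.05 -0.01 -0.175 0 0 0 0"
}}

```text
clock: 7.32
position: [0.6009, 0.1233, 0.3794]
tool_rot: [179.8, 0.6, 167.0]
force: [0.6, 0.7, -0.6]
finger_gap: 0.0002
grip_force: 0.0
```

Call:
{"fn": "move_arm", "kwargs": {
  "moves": "-0.05 -0.015 0 0 0 0 0; -0.08 -0.03 0 0 0 0 0; -0.08 -0.03 0 0 0 0 0"
}}

```text
clock: 7.7
position: [0.6726, 0.0723, 0.3709]
tool_rot: [-179.9, -0.0, 166.6]
force: [-0.4, 0.1, -0.2]
finger_gap: 0.0002
grip_force: 0.0
```

```bash
python3 - <<'E'
from h import *
from rig import *
import cv2
t=read_camera('top')
go(125,0,115)
cv2.imwrite('pics/t4.png',cv2.resize(t['img'][135:235,220:350],None,fx=6,fy=6,interpolation=cv2.INTER_CUBIC))
for d in cut_out('blank','top'):
    if abs(d['point'][0]-300)<25 and abs(d['point'][1]-190)<20:
        v,u=np.nonzero(d['mask']);k=u.argmax();print(d['p'],u[k],w2j(P,ray('top',(u[k]+.5,v[u==u.max()].mean()),.018)).round(1),w2j(P,ray('top',(u.min(),v[u==u.min()].mean()),.018)).round(1))
E
```

```text
t 7.75 tip jig [130.1   5.1 188.8] F [-0.1 -0.3  0. ] gap 0.0
shift [ 0.0053 -0.0052  0.0738] rotvec [-0.0008 -0.0017  0.0004]
0.77 329 [   2.4 -152.4   18. ] [ -4.6 -57.5  18. ]
```

View pics/t4.png

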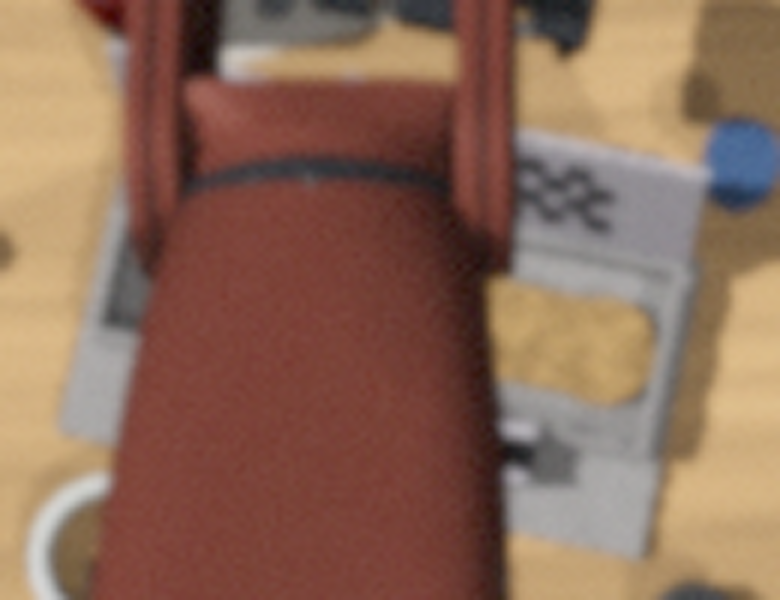

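The picture shows the blank's heel against the end wall (655,340), lid still open. Now down behind the lid.

Call:
{"fn": "move_arm", "kwargs": {
  "moves": "0.003 -0.005 0.03 0 0 0 0; 0.003 -0.005 0.06 0 0 0 0; 0.003 -0.005 0.073 0 0 0 0; 0.015 -0.005 0.073 0 0 0 0; 0.015 -0.005 0.073 0 0 0 0"
}}

```text
clock: 8.43
position: [0.6551, 0.0736, 0.3002]
tool_rot: [180.0, 0.1, 166.9]
force: [-0.4, -0.3, 0.4]
finger_gap: 0.0004
grip_force: 0.0
```

```bash
python3 - <<'E'
from h import *
go(99,0,115)
for a in np.radians([110,100,90,80,70,60,50,40,30,20,10,5,0]):
    r=95
    print(round(np.degrees(a)),np.round((54-r*np.cos(a)+5*np.sin(a)+9.5,34+r*np.sin(a)+5*np.cos(a)),1))
E
```

```text
t 8.43 tip jig [114.6   1.6 118.2] F [-0.4 -0.3  0.4] gap 0.0
shift [ 0.0154 -0.0015  0.0031] rotvec [0.0004 0.0011 0.0028]
110 [100.7 121.6]
100 [ 84.9 126.7]
90 [ 68.5 129. ]
80 [ 51.9 128.4]
70 [ 35.7 125. ]
60 [ 20.3 118.8]
50 [  6.3 110. ]
40 [-6.1 98.9]
30 [-16.3  85.8]
20 [-24.1  71.2]
10 [-29.2  55.4]
5 [-30.7  47.3]
0 [-31.5  39. ]
```

Call:
{"fn": "move_arm", "kwargs": {
  "moves": "0.018 0 0 0 0 0 0; 0.032 0 -0.003 0 0 0 0; 0.044 0 -0.006 0 0 0 0; 0.056 0 -0.007 0 0 0 0; 0.068 0 -0.006 0 0 0 0"
}}

```text
clock: 9.05
position: [0.589, 0.0885, 0.3052]
tool_rot: [180.0, 0.1, 166.8]
force: [2.3, 0.0, -2.0]
finger_gap: 0.0007
grip_force: 1.4
```

```bash
python3 - <<'E'
from h import *
from rig import *
import cv2
t=read_camera('scene')
go(20,0,115)
cv2.imwrite('pics/s5.png',cv2.resize(t['img'][145:265,280:450],None,fx=4,fy=4,interpolation=cv2.INTER_CUBIC))
E
```

```text
t 9.1 tip jig [ 45.1   0.9 122.6] F [1.5 0.6 0.5] gap 0.0
shift [ 0.0253 -0.0009  0.0076] rotvec [-0.0001 -0.0011  0.0024]
```

View pics/s5.png

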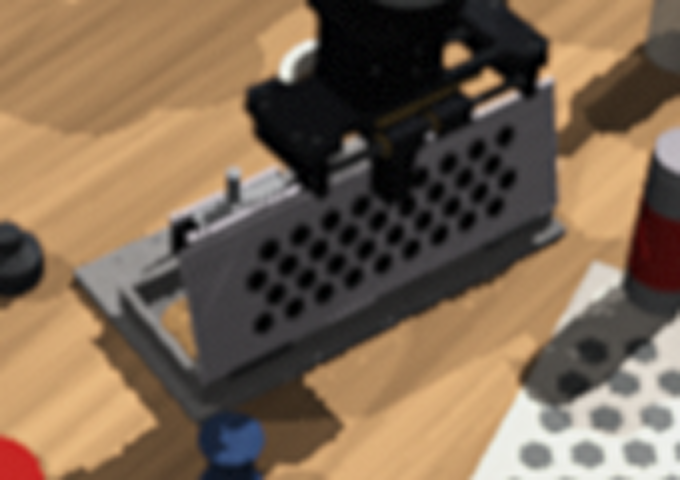

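Scene view: the lid is being pushed, a little past upright, finger at (395,190). Continue along the arc.

Call:
{"fn": "move_arm", "kwargs": {
  "moves": "0.016 0 0.003 0 0 0 0; 0.03 0 0.0105 0 0 0 0; 0.0425 0 0.02 0 0 0 0; 0.054 0 0.032 0 0 0 0; 0.063 0 0.045 0 0 0 0"
}}

```text
clock: 9.72
position: [0.5274, 0.103, 0.2588]
tool_rot: [180.0, -0.0, 166.8]
force: [1.7, 0.3, 0.8]
finger_gap: 0.0002
grip_force: 0.9
```

```bash
python3 -c "
from h import *
go(-27,0,52)"
```

```text
t 9.72 tip jig [-16.8   0.8  76.8] F [1.7 0.3 0.8] gap 0.0
shift [ 0.0102 -0.0007  0.0248] rotvec [ 0.0001 -0.0004  0.002 ]
```

Down to shut.

Call:
{"fn": "move_arm", "kwargs": {
  "moves": "0.007 0 0.014 0 0 0 0; 0.01 0 0.025 0 0 0 0; 0.012 0 0.033 0 0 0 0; 0.012 0 0.038 0 0 0 0; 0.012 0 0.038 0 0 0 0"
}}

```text
clock: 10.35
position: [0.5165, 0.1055, 0.2216]
tool_rot: [-180.0, -0.0, 166.8]
force: [0.4, 0.7, -0.5]
finger_gap: 0.0005
grip_force: 0.0
```

Call:
{"fn": "move_arm", "kwargs": {
  "moves": "0 0 0.001 0 0 0 0; 0 0 0.002 0 0 0 0; 0 0 0.002 0 0 0 0"
}}

```text
clock: 10.72
position: [0.5166, 0.1055, 0.2215]
tool_rot: [-180.0, -0.0, 166.8]
force: [-7.3, -0.5, 17.5]
finger_gap: 0.0002
grip_force: 8.5
```

Shut, with 17.5 N on the rim. Lift, then go behind the bolt's pin.

Call:
{"fn": "move_arm", "kwargs": {
  "moves": "0 0 -0.03 0 0 0 0; 0 0 -0.065 0 0 0 0; 0.01 -0.045 -0.065 0 0 0 0; 0.03 -0.09 -0.065 0 0 0 0; 0.038 -0.09 -0.065 0 0 0 0"
}}

```text
clock: 11.35
position: [0.4576, 0.0248, 0.2843]
tool_rot: [-180.0, -0.1, 166.6]
force: [-0.1, -0.0, 0.6]
finger_gap: 0.0007
grip_force: 0.0
```

```bash
python3 - <<'E'
from h import *
from rig import *
import cv2
r=read_camera('wrist')
C['wrist']=(r['intrinsics'],r['xyz'],r['rotation'])
go(-67,-88,60)
print(proj('wrist',j2w(P,[(-67,-50,78.5),(-67,-54,48.5)])),[(d['point'],d['p']) for d in find_in('bolt_grip','wrist')])
cv2.imwrite('pics/w6.png',r['img'])
E
```

```text
t 11.4 tip jig [-67.2 -90.3 102.3] F [ 0.5 -0.3 -0.7] gap 0.001
shift [-0.      0.0023  0.0423] rotvec [ 0.0001 -0.0014 -0.0005]
[[382.15484133 235.84423027]
 [369.34800993 221.35039949]] [([385.1, 220.9], 0.97)]
```

View pics/w6.png

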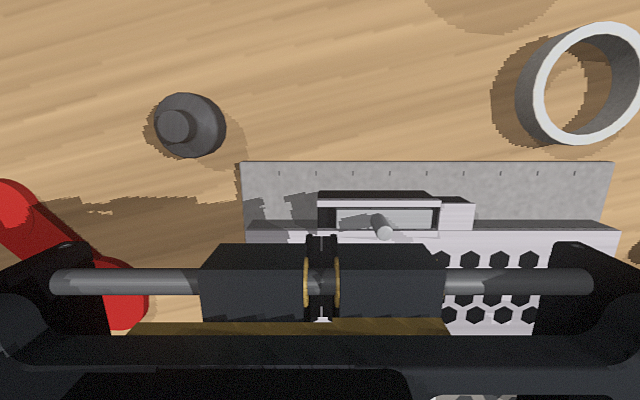

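The wrist view shows the lid shut and the pin's top at about (384,233), as predicted. Down, then push +y.

Call:
{"fn": "move_arm", "kwargs": {
  "moves": "0 0.002 0.025 0 0 0 0; 0 0.002 0.041 0 0 0 0; 0 0.014 0.041 0 0 0 0; 0 0.024 0.041 0 0 0 0; 0 0.032 0.041 0 0 0 0"
}}

```text
clock: 12.08
position: [0.4667, 0.0585, 0.2443]
tool_rot: [-180.0, 0.1, 166.9]
force: [0.4, -2.2, -0.1]
finger_gap: 0.0007
grip_force: 1.1
```

Call:
{"fn": "move_arm", "kwargs": {
  "moves": "0 0.005 0 0 0 0 0; 0 0.01 0 0 0 0 0; 0 0.015 0 0 0 0 0; 0 0.018 0 0 0 0 0; 0 0.02 0 0 0 0 0"
}}

```text
clock: 12.7
position: [0.4709, 0.0772, 0.2439]
tool_rot: [180.0, 0.0, 166.8]
force: [0.2, -2.2, 1.8]
finger_gap: 0.0007
grip_force: 1.0
```

```bash
python3 - <<'E'
from h import *
from rig import *
go(-67,-33,60)
r=read_camera('wrist')
C['wrist']=(r['intrinsics'],r['xyz'],r['rotation'])
for d in find_in('bolt_grip','wrist'): print(d['p'],d['point'],w2j(P,ray('wrist',d['point'],.0635)).round(1))
E
```

```text
t 12.7 tip jig [-65.7 -37.3  61.9] F [ 0.2 -2.2  1.8] gap 0.001
shift [0.0012 0.0043 0.0019] rotvec [0.     0.0004 0.0019]
0.64 [469.4, 296.4] [-35.4  55.9  63.5]
```

Call:
{"fn": "move_arm", "kwargs": {
  "moves": "0 0.002 0 0 0 0 0; 0 0.004 0 0 0 0 0; 0 0.005 0 0 0 0 0; 0 0.006 0 0 0 0 0; 0 0.006 0 0 0 0 0"
}}

```text
clock: 13.42
position: [0.4719, 0.0822, 0.2437]
tool_rot: [-179.8, -0.0, 166.8]
force: [-3.2, -8.7, 2.5]
finger_gap: 0.0005
grip_force: 4.2
```

Call:
{"fn": "move_arm", "kwargs": {
  "moves": "0 0.001 0 0 0 0 0; 0 0.002 0 0 0 0 0; 0 0.003 0 0 0 0 0; 0 0.003 0 0 0 0 0"
}}

```text
clock: 13.92
position: [0.4723, 0.0834, 0.2437]
tool_rot: [-179.6, -0.1, 166.9]
force: [-4.5, -19.9, 5.7]
finger_gap: 0.0002
grip_force: 10.0
```

Hard stop at 20 N. Back off, lift, verify.

Call:
{"fn": "move_arm", "kwargs": {
  "moves": "0 -0.012 0 0 0 0 0; 0 -0.02 -0.03 0 0 0 0; 0 -0.03 -0.08 0 0 0 0; 0 -0.06 -0.13 0 0 0 0; 0 -0.12 -0.13 0 0 0 0"
}}

```text
clock: 14.55
position: [0.4468, -0.0309, 0.3786]
tool_rot: [179.9, 0.6, 167.0]
force: [-0.3, -1.7, -0.3]
finger_gap: 0.0008
grip_force: 0.0
```

Call:
{"fn": "move_arm", "kwargs": {
  "moves": "0.03 -0.05 0 0 0 0 0; 0.03 -0.1 0 0 0 0 0; 0.03 -0.1 0 0 0 0 0"
}}

```text
clock: 14.92
position: [0.3925, -0.1236, 0.3738]
tool_rot: [180.0, 0.1, 166.5]
force: [0.6, 0.6, -0.3]
finger_gap: 0.0006
grip_force: 0.0
```

```bash
python3 - <<'E'
from h import *
from rig import *
import cv2
go(-67,-33,60)
t=read_camera('top');s=read_camera('scene')
a=cv2.resize(t['img'][135:235,215:355],(700,300*5//3-200+0)) if 0 else cv2.resize(t['img'][140:235,220:345],(500,380))
b=cv2.resize(s['img'][165:255,290:440],(340,204))
c=np.zeros((592,500,3),np.uint8);c[:380]=a;c[385:589,:340]=b
cv2.imwrite('pics/f.png',c)
for y in (-54,-23,-19): print(y,proj('top',j2w(P,(-67,y,78.5))),proj('scene',j2w(P,(-67,y,78.5))))
for n in ('scene','top'):print([(d['point'],round(d['p'],2)) for d in find_in('bolt_grip',n)])
E
```

```text
t 14.93 tip jig [ -95.6 -250.8  191.8] F [ 0.6  0.6 -0.3] gap 0.001
shift [-0.028   0.2179  0.1319] rotvec [ 0.0002  0.001  -0.0032]
-54 [294.79661824 206.48757858] [336.46205905 189.14592756]
-23 [285.1591346  204.39680551] [345.38065993 185.02716745]
-19 [283.916216   204.12716451] [346.51983402 184.50107767]
[([345.1, 189.5], 0.56)]
[([452.2, 164.2], 0.64), ([344.0, 159.7], 0.47)]
```

View pics/f.png

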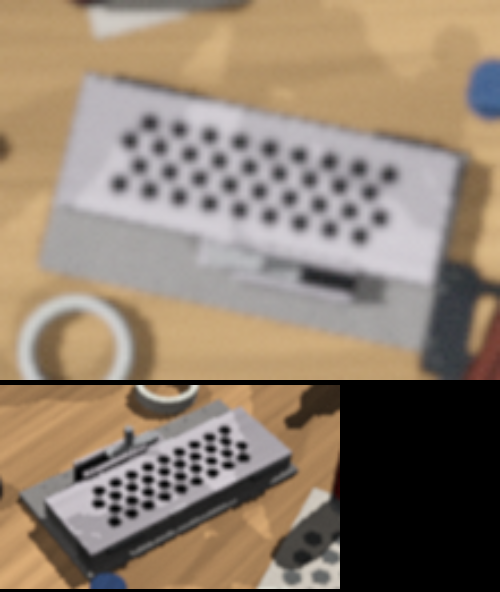

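The lid is flat, and the pin is at scene (346.5,185), which matches a fully shot bolt (346.5,184.5). Handing in.

```bash
python3 -c "
from rig import *
print(arm.finish_job())"
```

```text
the job is handed in; nothing more can be done
None
```

The job is handed in at about 15 s on the robot's clock, verdict not shown: blank pushed to the heel stop, lid shut and bolt fully home in the last checks, nothing else touched that I saw.

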